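Complete the manifold and hold it against the sprung stop

TASK

Put a spare brass fitting upright into each empty pocket of the aluminium manifold block, leaving the fittings already in it in place. Then, with the fingers, push the block to the right along the jig, flat against the sprung steel stop until the orange pointers stand in the green zone, never deep in the red, and finish while still pushing, so that a colleague can fasten it: do not let go. Leave the screwdriver, bottle, dish and torch where they are.

Things in the scene. Friction and masses are not known exactly. Their poses are not given: they have to be found in the camera images.
- jig: Fixed jig: grey base plate 200 (x) x 220 (y) x 6 mm on the bench, origin under its centre; +x is the way to push, to the robot's right (world -y, within 0.3 rad). At its +x side: the stop, behind it a blue wall (x 79 to 93 mm, 40 mm high), beside it at y = +-98 mm (x 31 to 93 mm) black rails 32 mm high with scales: white (stop travel 0-7 mm), green (7-17), red (17-27).
- stop (a joint): Travel of the sprung stop along the jig's +x in m: 0 at rest, end stop at 0.027. The push on it is 3 N at the start of travel and grows by 0.6 N per mm (green zone 7 to 13 N); it springs back when let go. An orange pointer on each side, fixed to the stop, moves over the scales.
- stop_face (a point): Centre of the stop's front face (steel plate 150 mm wide in y, 14 mm thick, top 36.5 mm above the bench), 18 mm above the bench; at rest it lies at x = 35 mm of the jig. Axes as the jig's.
- block: Loose aluminium manifold block 50 (x) x 150 (y) x 24 mm, 0.3 to 0.65 kg, lying on the jig's base plate (its top is 30 mm above the bench), 30 to 55 mm short of the stop and turned up to 0.12 rad to it. Origin under its centre; its +x looks to the stop, its front face (x = -25 mm, with four brass ports) to the robot's left.
- block_back (a point): Centre of the block's back face (x = +25 mm, 12 mm up), which goes against the stop.
- pocket_1 (a point): Centre of the floor of the block's pocket 1 of 4, in a row along the block's y at +54 mm (36 mm apart). Pocket 19 x 19 mm, 12 mm deep, open above, floor 18 mm above the bench. Axes as the block's. Two of the four, differently each time, hold a fitting.
- pocket_2 (a point): Centre of the floor of the block's pocket 2 of 4, in a row along the block's y at +18 mm (36 mm apart). Pocket 19 x 19 mm, 12 mm deep, open above, floor 18 mm above the bench. Axes as the block's. Two of the four, differently each time, hold a fitting.
- pocket_3 (a point): Centre of the floor of the block's pocket 3 of 4, in a row along the block's y at -18 mm (36 mm apart). Pocket 19 x 19 mm, 12 mm deep, open above, floor 18 mm above the bench. Axes as the block's. Two of the four, differently each time, hold a fitting.
- pocket_4 (a point): Centre of the floor of the block's pocket 4 of 4, in a row along the block's y at -54 mm (36 mm apart). Pocket 19 x 19 mm, 12 mm deep, open above, floor 18 mm above the bench. Axes as the block's. Two of the four, differently each time, hold a fitting.
- fitting_1: Brass fitting with a black cap, 26 mm high, standing upright; hexagonal foot 14 x 16 mm, round upper part 14 mm wide, to be grasped from above by its upper half. Origin under its centre, z up. It stands either in a pocket (14 mm of it then shows above the block) or, as a spare, on the bench to the left of the jig: two stand in pockets, three are spares, one of which is left over.
- fitting_2: Brass fitting with a black cap, 26 mm high, standing upright; hexagonal foot 14 x 16 mm, round upper part 14 mm wide, to be grasped from above by its upper half. Origin under its centre, z up. It stands either in a pocket (14 mm of it then shows above the block) or, as a spare, on the bench to the left of the jig: two stand in pockets, three are spares, one of which is left over.
- fitting_3: Brass fitting with a black cap, 26 mm high, standing upright; hexagonal foot 14 x 16 mm, round upper part 14 mm wide, to be grasped from above by its upper half. Origin under its centre, z up. It stands either in a pocket (14 mm of it then shows above the block) or, as a spare, on the bench to the left of the jig: two stand in pockets, three are spares, one of which is left over.
- fitting_4: Brass fitting with a black cap, 26 mm high, standing upright; hexagonal foot 14 x 16 mm, round upper part 14 mm wide, to be grasped from above by its upper half. Origin under its centre, z up. It stands either in a pocket (14 mm of it then shows above the block) or, as a spare, on the bench to the left of the jig: two stand in pockets, three are spares, one of which is left over.
- fitting_5: Brass fitting with a black cap, 26 mm high, standing upright; hexagonal foot 14 x 16 mm, round upper part 14 mm wide, to be grasped from above by its upper half. Origin under its centre, z up. It stands either in a pocket (14 mm of it then shows above the block) or, as a spare, on the bench to the left of the jig: two stand in pockets, three are spares, one of which is left over.
- screwdriver: Loose screwdriver with yellow handle, 172 mm long, 26 mm high, lying on the bench; leave alone.
- bottle: Loose white dropper bottle, 39 mm wide, 112 mm high, standing on the bench; leave alone.
- dish: Loose round steel dish with screws, 90 mm wide, 18 mm high; leave alone.
- torch: Loose grey torch, 114 mm long, 29 mm thick, lying on the bench; leave alone.

How it is judged:
By the outcome, as a careful person would: the job done as asked, in the order asked, and still so for the second after the job is handed in, while the arm keeps its last pose, push and grip.
It also fails if it takes over 58 s, if anything falls off the work surface, if the arm or the gripper's body presses on something with over 40 N, if the wrist force passes 120 N, or if a joint passes its speed limit or range.

ROBOT

A 6-joint arm with a two-finger parallel gripper is mounted at the origin on a cart in front of the work surface, level with it; the furniture and walls round the work are solid. World frame = base frame: x ahead of the robot, y to its left, z up, the work surface at z = 0. Lengths are in mm, angles in rad, forces in N, time in s.
With the tool pointing down it reaches from about 250 to 850 mm from the base axis. Payload 12.5 kg.
Tool frame: the origin (TCP) lies midway between the tips of the shut fingers; the grasp point (between the pads) lies 19 mm behind it; z points along the fingers, y is the line along which they close (so a half turn about z gives the same grasp; the last joint's range is limited). The gripper opens to 93 mm and grips with 3 to 60 N. Pads are 15 mm wide; open, the fingers measure 128 mm over their backs; the gripper's body (75 mm by 188 mm) begins 65 mm behind the grasp point.
Start: joints at [1.193, 0.351, 1.652, -0, 1.139, -0.085], TCP at [158.717, 526.586, 218.633] pointing down, gripper open.
Joint ranges: [-2.75, 2.75], [-0.79, 2.1], [0.01, 2.65], [-1.57, 4.71], [0.07, 3.14], [-2.87, 2.87]. Speed limits (rad/s): [2.22, 2.22, 2.79, 3.14, 3.14, 3.14].

INTERFACE

Orientations are given as a unit quaternion [x, y, z, w].
In Python, from plant import robot, ik, monitor, eyes, hand_in gives the robot as it stands. The module is installed in compiled form; this text tells all that it offers. Calls block until the motion is done:
- robot.reach(position, orientation): joint-space move of the TCP to a pose.
- robot.move_straight(position, orientation=None, max_speed=150): straight line of the TCP; orientation=None keeps the orientation; max_speed is the mean speed in mm/s.
- robot.move_j(angles): joint-space move.
- robot.grip(opening, grip_force=None): opening from 0.0 (shut) to 1.0 (fully open); grip_force is the grip in N (None keeps the last); returns when the fingers have stopped.
- robot.pause(seconds).
- ik(position, orientation): joint angles nearest the present ones, or None.
- monitor.get_state(): the state.
- eyes.capture(name): name is "scene" or "top"; returns the picture (384x512x3 uint8, red, green, blue); there is no depth.
- eyes.camera_model(name): a dict with "fx", "fy", "cx", "cy" (pixels), "R" (3x3) and "t" (3): a world point X has camera coordinates R X + t. Camera axes: x right, y down, z forward; pixel columns grow to the right and rows downward; lengths in mm; the calibration is good to about 2 mm. A picture is of the moment at which its call begins. camera_model takes no time and is no camera call.
A pose or a line that the arm cannot do raises robot.Unreachable and nothing moves.
- hand_in(): hands the job in; it is judged then, once.
The state is a dict: "t": time; "q": joint angles; "qvel": joint speeds; "joint_torque": joint torques, N m; "ee_pos": TCP position; "ee_rot": TCP orientation; "force": force on the tool from outside, world axes, zero at the start; "moment": the same for the moment, N m; "grip_width": opening from 0.0 (shut) to 1.0 (fully open); "finger_force": force on a finger pad.
Only numpy, scipy, OpenCV 4.12 (cv2) and the standard library are available. Lean on these libraries where they do the work, as an engineer would, in place of code of your own. Each camera call takes 0.05 s, during which the arm holds its last target. There are 200 camera calls.

## Working session

There is one attempt and no reset: what is moved stays moved. The work goes in short steps, each a Python script; the robot and the scene stay as the last script left them, time stands still between calls to the robot, and variables do not carry over. Pictures are saved under pics/ and viewed, at most 10 in all, crops included, and the job is handed in when it is done.

```bash
mkdir -p pics; cat > h.py <<'E'
import numpy as np, cv2
from plant import robot, ik, monitor, eyes, hand_in
def cap(name, fn=None):
    im=cv2.cvtColor(eyes.capture(name),cv2.COLOR_RGB2BGR)
    if fn: cv2.imwrite('pics/'+fn,im)
    return im
def cast(name,uv,z):
    m=eyes.camera_model(name); R=np.array(m['R']);t=np.array(m['t'])
    d=R.T@np.array([(uv[0]-m['cx'])/m['fx'],(uv[1]-m['cy'])/m['fy'],1]); c=-R.T@t
    return c+d*(z-c[2])/d[2]
def proj(name,X):
    m=eyes.camera_model(name); p=np.array(m['R'])@np.array(X,float)+np.array(m['t'])
    return np.array([m['fx']*p[0]/p[2]+m['cx'],m['fy']*p[1]/p[2]+m['cy']])
E
python3 - <<'E'
from h import *
for n in('scene','top'):
    im=cap(n,n+'0.png'); m=eyes.camera_model(n); R=np.array(m['R']); print(n,m['fx'],m['cx'],m['cy'],(-R.T@np.array(m['t'])).round(),R.round(2).tolist())
a=[cv2.resize(cv2.imread(f'pics/{n}0.png'),None,fx=1.5,fy=1.5,interpolation=cv2.INTER_CUBIC) for n in('scene','top')]
cv2.imwrite('pics/a.png',a[0]);cv2.imwrite('pics/b.png',a[1])
s=monitor.get_state();print(s)
E
```

```text
scene 438.2305602260303 248.02906504207624 198.4970457940353 [-304. -963.  839.] [[0.76, -0.65, -0.01], [-0.35, -0.4, -0.85], [0.55, 0.65, -0.53]]
top 359.11945988118936 254.97749412972152 190.7679367325838 [ 320.    8. 1300.] [[-0.02, -1.0, -0.03], [-0.98, 0.03, -0.17], [0.18, 0.03, -0.98]]
{'t': 0.1, 'q': array([ 1.19339068e+00,  3.51207864e-01,  1.65235831e+00,  6.28494183e-07,
        1.13909867e+00, -8.46052886e-02]), 'qvel': array([ 3.12880091e-04, -2.66768030e-04, -2.83168185e-03,  9.45097863e-05,
       -2.33522899e-03,  5.25744366e-04]), 'joint_torque': array([ 2.35180203e-03, -4.98025167e+01, -2.85700607e+01,  7.01542175e-02,
        2.38742778e-02, -3.02448643e-05]), 'ee_pos': array([158.61202316, 526.30784999, 218.14197127]), 'ee_rot': array([ 1.45877880e-01,  9.89302460e-01, -5.21785680e-04, -1.23019317e-04]), 'force': array([-0.48526493,  0.20213042, -0.98281305]), 'moment': array([ 0.01907903, -0.02084581, -0.05089023]), 'finger_force': 0.0, 'grip_width': 1.0036258161654807}
```

View pics/a.png

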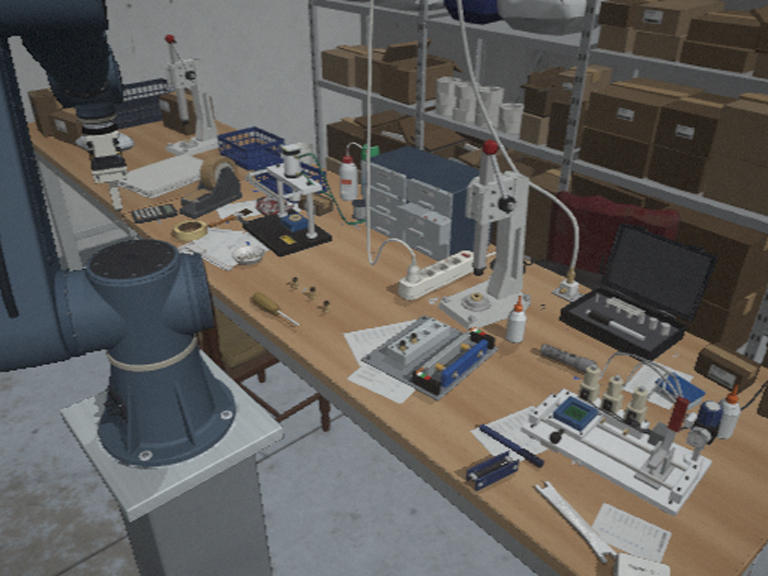

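View pics/b.png

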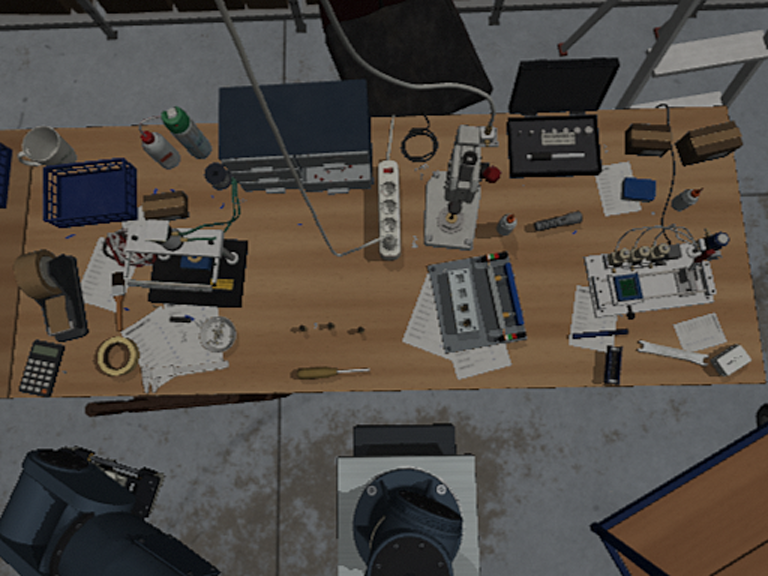

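The scene view shows the jig near (430,355) of the 1.5x image and three spares at (293,283), (312,292) and (326,307). In the top view the jig is at (475,302) and the spares are at (299,328), (327,326) and (356,330). The dish is at (216,335), and the screwdriver lies in front of the spares. Next I'll zoom in.

```bash
python3 - <<'E'
from h import *
t=cv2.imread('pics/top0.png');s=cv2.imread('pics/scene0.png')
a=cv2.resize(t[155:255,185:355],None,fx=4.7,fy=4.7,interpolation=cv2.INTER_CUBIC)
b=cv2.resize(s[180:275,160:345],None,fx=4.3,fy=4.3,interpolation=cv2.INTER_CUBIC)
cv2.imwrite('pics/c.png',a);cv2.imwrite('pics/d.png',b)
for uv in [(199,219),(218,217.5),(237,220)]: print(cast('top',uv,26).round())
print(cast('top',(317,202),30).round())
E
```

```text
[451. 247.  26.]
[455. 179.  26.]
[444. 111.  26.]
[ 501. -175.   30.]
```

View pics/c.png

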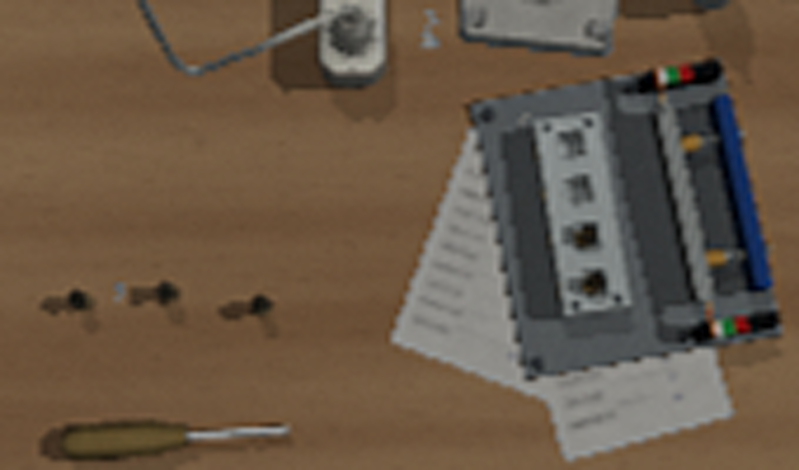

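View pics/d.png

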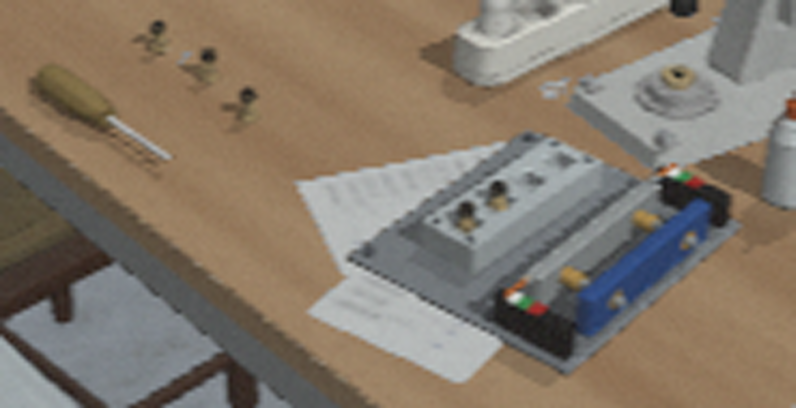

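Zoomed top view: pockets 1 and 2 (far end, crop (572,142) and (580,188)) are empty. Pockets 3 and 4 (crop (583,237) and (593,285)) hold fittings. The jig is turned about 0.2 rad, and the three spares' caps are at crop (77,300), (166,293) and (262,305). The block looks turned a little against the stop. Next I'll measure by masks.

```bash
cat >> h.py <<'E'
def blobs(im,mask_fn,box,amin,amax,F=4):
    x0,y0,x1,y1=box
    up=cv2.resize(im[y0:y1,x0:x1],None,fx=F,fy=F,interpolation=cv2.INTER_CUBIC)
    m=mask_fn(up).astype(np.uint8)*255
    n,l,st,c=cv2.connectedComponentsWithStats(m)
    out=[]
    for i in range(1,n):
        a=st[i,4]/F**2
        if amin<=a<=amax: out.append(((c[i]+.5)/F-.5+[x0,y0],a,(l==i).astype(np.uint8)))
    return out,up
def up2px(p,box,F=4): return (np.array(p,float)+.5)/F-.5+np.array(box[:2])
def tri(u1,u2):  # top, scene
    P=[];
    for n in('top','scene'):
        m=eyes.camera_model(n);K=np.array([[m['fx'],0,m['cx']],[0,m['fy'],m['cy']],[0,0,1]]);P.append(K@np.c_[m['R'],m['t']])
    X=cv2.triangulatePoints(P[0],P[1],np.array(u1,float).reshape(2,1),np.array(u2,float).reshape(2,1));return (X[:3]/X[3]).ravel()
E
cat > m1.py <<'E'
from h import *
t=cv2.imread('pics/top0.png');s=cv2.imread('pics/scene0.png')
dark=lambda u:u.max(2)<58
tb=[(b[0],b[1]) for b in blobs(t,dark,(190,205,250,232),1,60)[0]]
sb=[(b[0],b[1]) for b in blobs(s,dark,(185,180,225,212),1,60)[0]]
print('top',[(p.round(1).tolist(),round(a,1),cast('top',p,24).round(1).tolist()) for p,a in tb])
print('scene',[(p.round(1).tolist(),round(a,1),cast('scene',p,24).round(1).tolist()) for p,a in sb])
# block top
for n,im,box in(('top',t,(288,170,332,228)),('scene',s,(250,205,312,250))):
  for thr in (110,125,140):
    bl,up=blobs(im,lambda u:u.min(2)>thr,box,100,3000)
    for c,a,m in bl:
        cs,_=cv2.findContours(m,cv2.RETR_EXTERNAL,cv2.CHAIN_APPROX_NONE);k=max(cs,key=cv2.contourArea)
        w=np.array([cast(n,up2px(p,box),30)[:2] for p in k[:,0]],np.float32)
        r=cv2.minAreaRect(w);print(n,thr,round(a),r)
E
python3 m1.py
```

```text
top [([219.8, 217.0], np.float64(13.8), [456.5, 172.8, 24.0]), ([201.1, 218.6], np.float64(12.8), [452.3, 239.9, 24.0]), ([239.7, 219.6], np.float64(12.7), [445.5, 101.4, 24.0])]
scene [([196.4, 185.2], np.float64(1.1), [451.7, 233.4, 24.0]), ([207.8, 192.6], np.float64(3.2), [452.8, 162.7, 24.0]), ([217.1, 201.2], np.float64(2.4), [443.3, 94.6, 24.0])]
top 110 389 ((510.23126220703125, -145.1641082763672), (150.73475646972656, 50.21173095703125), 6.186636447906494)
top 110 120 ((467.3421325683594, -80.98998260498047), (22.853952407836914, 108.73103332519531), 87.92678833007812)
top 125 276 ((510.60736083984375, -144.84323120117188), (147.5713348388672, 47.328617095947266), 6.751951694488525)
top 125 102 ((457.4823913574219, -79.75395965576172), (21.09690284729004, 88.9349594116211), 87.92678833007812)
scene 110 1111 ((462.3641357421875, -139.84083557128906), (236.02993774414062, 154.7180938720703), 8.947656631469727)
scene 110 230 ((513.3231811523438, -232.17486572265625), (172.4954376220703, 31.57672119140625), 8.949861526489258)Traceback (most recent call last):
  File "m1.py", line 14, in <module>
    w=np.array([cast(n,up2px(p,box),30)[:2] for p in k[:,0]],np.float32)
                ~~~~^^^^^^^^^^^^^^^^^^^
  File "h.py", line 8, in cast
    m=eyes.camera_model(name); R=np.array(m['R']);t=np.array(m['t'])
ValueError: time passes only in moves, steps and waits
```

```bash
python3 - <<'E'
import re
s=open('h.py').read()
s=s.replace("def cap(","CM={n:eyes.camera_model(n) for n in('top','scene')}\ndef cap(",1)
a,b=s.split("def cap(",1); b=b.replace("eyes.camera_model(name)","CM[name]").replace("eyes.camera_model(n)","CM[n]")
open('h.py','w').write(a+"def cap("+b)
E
cat > m1.py <<'E'
from h import *
t=cv2.imread('pics/top0.png');s=cv2.imread('pics/scene0.png')
for T in(58,66):
  print(T,'top',[(p.round(1).tolist(),round(a,1),cast('top',p,24)[:2].round(1).tolist()) for p,a,_ in blobs(t,lambda u:u.max(2)<T,(190,205,250,232),3,60)[0]])
  print('toppk',[(p.round(1).tolist(),round(a,1),cast('top',p,42)[:2].round(1).tolist()) for p,a,_ in blobs(t,lambda u:u.max(2)<T,(300,200,320,220),3,60)[0]])
for T in(65,75,85):
  f=lambda u:u.max(2)<T
  print(T,'scene',[(p.round(1).tolist(),round(a,1),cast('scene',p,24)[:2].round(1).tolist()) for p,a,_ in blobs(s,f,(185,180,225,212),1,60)[0]])
  print('scenepk',[(p.round(1).tolist(),round(a,1),cast('scene',p,42)[:2].round(1).tolist()) for p,a,_ in blobs(s,f,(262,215,285,235),1,60)[0]])
def fit(n,im,box,f,z,amin,amax):
    for c,a,m in blobs(im,f,box,amin,amax)[0]:
        cs,_=cv2.findContours(m,cv2.RETR_EXTERNAL,cv2.CHAIN_APPROX_NONE);k=max(cs,key=cv2.contourArea)
        r=cv2.minAreaRect(np.array([cast(n,up2px(p,box),z)[:2] for p in k[:,0]],np.float32))
        print(n,c.round(1),round(a),np.round(r[0],1),np.round(r[1],1),round(r[2],2))
blue=lambda u:(u[...,0].astype(int)-u[...,2]>45)
print('blue wall z40');fit('top',t,(325,160,360,235),blue,40,10,900);fit('scene',s,(285,215,335,262),blue,40,30,2000)
org=lambda u:(u[...,2].astype(int)-u[...,0]>70)&(u[...,2].astype(int)-u[...,1]>35)
print('orange');fit('top',t,(310,160,355,240),org,36,1,90)
hsv=lambda u:cv2.cvtColor(u,cv2.COLOR_BGR2HSV)
grn=lambda u:(u[...,1].astype(int)-u[...,2]>30)
print('green z32');fit('top',t,(310,160,355,240),grn,32,1,90)
E
python3 m1.py
```

```text
58 top [([219.8, 217.0], np.float64(13.8), [456.5, 172.8]), ([201.1, 218.6], np.float64(12.8), [452.3, 239.9]), ([239.7, 219.6], np.float64(12.7), [445.5, 101.4])]
toppk [([301.0, 211.4], np.float64(51.0), [467.4, -115.9]), ([309.4, 204.9], np.float64(18.2), [489.8, -146.0]), ([311.1, 214.8], np.float64(18.2), [454.5, -150.3])]
66 top [([219.6, 217.0], np.float64(16.4), [456.4, 173.2]), ([201.1, 218.6], np.float64(15.4), [452.0, 239.9]), ([239.7, 219.7], np.float64(15.4), [445.1, 101.5]), ([233.9, 221.1], np.float64(6.1), [440.4, 122.1])]
toppk [([301.1, 211.5], np.float64(57.0), [467.2, -116.0]), ([309.2, 204.9], np.float64(21.0), [489.5, -145.5]), ([311.0, 214.9], np.float64(21.3), [454.3, -150.0])]
65 scene [([196.4, 185.3], np.float64(1.8), [451.4, 232.8]), ([195.9, 186.8], np.float64(1.0), [444.0, 225.4]), ([207.9, 192.6], np.float64(4.2), [453.0, 162.8]), ([217.0, 201.4], np.float64(3.5), [442.1, 93.4])]
scenepk [([275.2, 223.4], np.float64(7.0), [486.2, -154.0]), ([267.9, 228.4], np.float64(7.7), [450.7, -158.3])]
75 scene [([196.2, 186.0], np.float64(5.3), [448.1, 229.6]), ([
[... 303 characters left out ...]
1), [453.1, 162.7]), ([217.1, 201.8], np.float64(8.4), [441.0, 91.6])]
scenepk [([275.1, 223.6], np.float64(10.9), [485.1, -154.5]), ([267.7, 228.5], np.float64(11.8), [449.9, -158.6])]
blue wall z40
top [342.6 195.5] 125 [ 521.9 -265. ] [148.4  12.2] 8.95
scene [309.2 241. ] 284 [ 504.3 -284.7] [176.9  32.7] 8.82
orange
top [330.4 169.9] 8 [ 615.2 -227.4] [13.   9.2] 26.03
top [331.3 185. ] 2 [ 560.  -227.7] [4.4 6.4] 86.74
top [336.8 209.5] 2 [ 471.8 -242.3] [7.1 4.4] 88.6
top [342.3 223.6] 7 [ 422.1 -258.8] [9.6 9.6] 88.67
green z32
top [327.5 170.6] 7 [ 613.8 -218.1] [ 8.  12.9] 86.85
top [347.7 214.5] 1 [ 453.6 -280. ] [2.6 4.4] 86.28
top [339.3 224.1] 9 [ 420.8 -248.6] [13.4  8.5] 5.98
```

Block: centre (510.2, -145.2), 150.7x50.2 (true 150x50), yaw 6.2°. Jig yaw is 8.95°, from both the wall and the scales. The gap to the stop is about 45 mm, which fits the 30–55 mm given.

Next I'll grasp the nearest spare in two crossed directions. That centres it and tells me the camera's offset.

```bash
cat >> h.py <<'E'
def down(psi):  # tool y axis at angle psi (deg) in world
    f=np.radians((psi+90)/2); return [np.cos(f),np.sin(f),0.,0.]
def st(): 
    s=monitor.get_state(); print('t %.1f pos %s F %s grip %.3f ff %.1f'%(s['t'],s['ee_pos'].round(1),s['force'].round(1),s['grip_width'],s['finger_force'])); return s
E
python3 - <<'E'
from h import *
p=[447.5,100.5]
for psi in(6.2,96.2,186.2,-83.8):
    q=ik([*p,15],down(psi)); q2=ik([564,-139,34],down(psi)); print(psi,q is not None and q.round(2),q2 is not None and q2.round(2))
robot.grip(0.45)
robot.reach([*p,70],down(6.2)); st()
robot.move_straight([*p,15],down(6.2),150); st()
robot.grip(0.0,8); st()
robot.grip(0.35); 
robot.move_straight([*p,45],None,200)
robot.reach([*p,45],down(96.2)); robot.move_straight([*p,15],down(96.2),150); robot.grip(0.0,20); st()
cap('top','top1.png');cap('scene','scene1.png')
E
```

```text
6.2 [ 0.12  0.53  2.02 -0.    0.59  0.01] [-0.32  0.65  1.7  -0.    0.8  -0.43]
96.2 [ 0.12  0.53  2.02 -0.    0.59 -1.56] [-0.32  0.65  1.7  -0.    0.8  -2.  ]
186.2 False [-0.32  0.65  1.7  -0.    0.8   2.71]
-83.8 [ 0.12  0.53  2.02 -0.    0.59  1.58] [-0.32  0.65  1.7  -0.    0.8   1.14]
t 3.0 pos [447.6 101.1  70.2] F [-0.4 -0.1  0.1] grip 0.450 ff 0.0
t 3.5 pos [447.6 100.8  15.3] F [-0.1 -1.1  0.6] grip 0.448 ff 0.0
t 4.1 pos [447.6 100.5  15.2] F [0.1 0.2 1.9] grip 0.141 ff 8.0
t 7.2 pos [447.8 100.5  15.4] F [-0.  -0.6  4.2] grip 0.133 ff 20.0
```

Grip widths of 12 to 13 mm fit the fitting. It's now centred at the tool, at (447.7, 100.5). I'll let it go, then centre and grasp the second spare, and photograph the first one from there to get the camera offset.

```bash
python3 - <<'E'
from h import *
robot.grip(0.3); robot.move_straight([447.6,100.5,45],None,200)
p=[458.5,172]
robot.reach([*p,60],down(6.2)); 
robot.grip(0.4)
t=cap('top','top2.png'); s=cap('scene','scene2.png')
robot.move_straight([*p,15],down(6.2),150); robot.grip(0.0,8); st()
robot.grip(0.3); robot.move_straight([*p,45],None,200)
robot.reach([*p,45],down(96.2)); robot.move_straight([*p,15],down(96.2),150); robot.grip(0.0,20); st()
for T in (58,66): print([(p.round(2).tolist(),round(a,1),cast('top',p,24)[:2].round(1).tolist()) for p,a,_ in blobs(t,lambda u:u.max(2)<T,(232,212,248,228),3,90)[0]])
print([(p.round(1).tolist(),round(a,1),cast('scene',p,24)[:2].round(1).tolist()) for p,a,_ in blobs(s,lambda u:u.max(2)<75,(210,195,225,208),1,60)[0]])
up=cv2.resize(np.hstack([t[150:250,200:320],s[170:270,190:310]]),None,fx=3.2,fy=3.2,interpolation=cv2.INTER_CUBIC);cv2.imwrite('pics/e.png',up)
E
```

```text
t 11.1 pos [458.7 172.1  15.3] F [0.5 0.7 3.2] grip 0.138 ff 8.0
t 14.1 pos [459.  172.1  15.6] F [0.4 0.1 5.5] grip 0.135 ff 20.0
[([239.63, 219.53], np.float64(10.4), [445.6, 101.7]), ([232.41, 223.66], np.float64(14.7), [431.5, 127.6])]
[([239.59, 219.55], np.float64(12.8), [445.6, 101.9]), ([232.91, 223.12], np.float64(19.8), [433.4, 125.8])]
[([217.0, 201.7], np.float64(5.8), [440.9, 92.2])]
```

View pics/e.png

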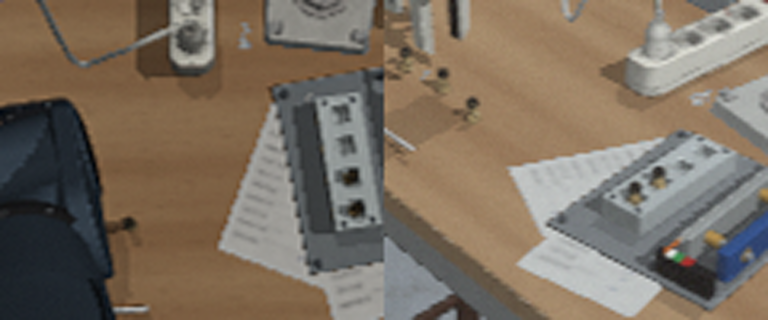

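Picture: left is the top view, with the cap of fitting 1 at (239.6, 219.5) px; right is the scene view, pockets 1 and 2 still empty. The cap reads (445.6, 101.8) against the true (447.7, 100.5). The caps in pockets 3 and 4 show the same shift against the block's outline. So it's cap bias, and the block's outline is trustworthy. Next I'll place the fitting in pocket 1.

```bash
cat >> h.py <<'E'
C=np.array([510.4,-145.3]); a_=np.radians(6.19); YB=np.array([np.cos(a_),np.sin(a_)])
def place(k,psi):
    p=C+YB*(54-36*k)
    robot.move_straight([*monitor.get_state()['ee_pos'][:2],75],None,250)
    robot.reach([*p,70],down(psi)); robot.move_straight([*p,50],down(psi),150); robot.pause(.1); f0=st()['force'][2]
    for z in (45,42,39,36,33.8):
        robot.move_straight([*p,z],down(psi),60); s=st()
        if s['force'][2]-f0>8: return False
    robot.grip(0.28); robot.move_straight([*p,75],None,200); return True
E
python3 - <<'E'
from h import *
print(place(0,96.2)); st()
E
```

```text
t 16.1 pos [ 564.3 -139.    50.5] F [0.2 0.3 0.9] grip 0.132 ff 20.0
t 16.4 pos [ 564.  -139.4   45. ] F [ 0.1  1.2 -0. ] grip 0.135 ff 20.0
t 16.6 pos [ 564.  -139.5   41.9] F [-0.1 -0.1 -0.4] grip 0.132 ff 20.0
t 16.9 pos [ 564.  -139.4   38.8] F [ 0.1  0.2 -0.5] grip 0.131 ff 20.0
t 17.1 pos [ 564.  -139.4   35.8] F [-0.3 -0.7  0.3] grip 0.131 ff 20.0
t 17.4 pos [ 564.1 -139.5   33.7] F [0.1 0.  0.3] grip 0.133 ff 20.0
True
t 18.2 pos [ 564.5 -139.6   75.6] F [ 0.3  0.2 -0.8] grip 0.280 ff 0.0
```

It went in without resistance. Now the first fitting, whose position is known, goes into pocket 2.

```bash
python3 - <<'E'
from h import *
p=[447.6,100.5]
robot.grip(0.35); robot.reach([*p,60],down(96.2)); robot.move_straight([*p,15],down(96.2),150); robot.grip(0.0,20); st()
print(place(1,96.2))
robot.grip(0.586)
robot.reach([490,-60,110],down(8.95)) ; st()
t=cap('top','top3.png'); s=cap('scene','scene3.png')
up=cv2.resize(np.hstack([t[155:245,280:370],s[185:275,240:340]]),None,fx=4,fy=4,interpolation=cv2.INTER_CUBIC);cv2.imwrite('pics/f.png',up)
E
```

```text
t 20.5 pos [448.  100.5  15.5] F [ 1.8 -0.3  4.6] grip 0.134 ff 20.0
t 22.3 pos [ 528.5 -142.7   50.5] F [ 1.  -0.6 -1.1] grip 0.130 ff 20.0
t 22.6 pos [ 528.2 -143.3   45. ] F [ 0.8 -0.8 -1.6] grip 0.133 ff 20.0
t 22.8 pos [ 528.2 -143.4   41.9] F [ 0.3  0.1 -0.4] grip 0.132 ff 20.0
t 23.1 pos [ 528.2 -143.3   38.8] F [-0.5  0.3 -0.7] grip 0.133 ff 20.0
t 23.3 pos [ 528.2 -143.3   35.8] F [ 1.1 -0.  -0.3] grip 0.128 ff 20.0
t 23.6 pos [ 528.3 -143.4   33.7] F [-0.4 -0.3  0.6] grip 0.134 ff 20.0
True
t 26.6 pos [490.1 -60.1 110. ] F [0.1 0.2 0.9] grip 0.584 ff 0.0
```

View pics/f.png

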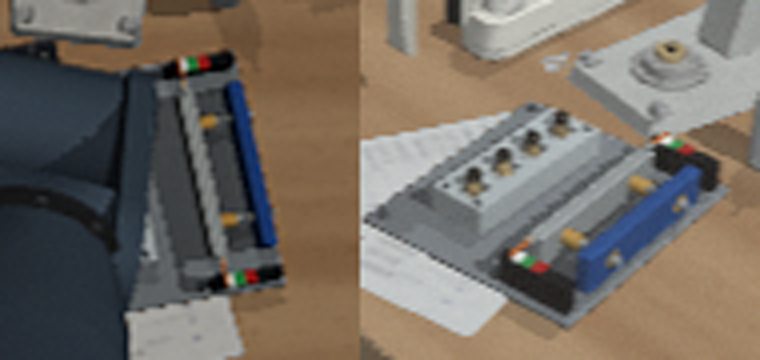

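All four fittings stand upright at equal height (scene crop caps (472,172), (503,155), (533,135), (561,118)). The pointers are at rest. Now I'll push with the fingers spread 72 mm and squared to the jig, so each finger bears between two ports.

```bash
cat >> h.py <<'E'
j_=np.radians(8.95); XJ=np.array([np.sin(j_),-np.cos(j_)]); YJ=np.array([np.cos(j_),np.sin(j_)]); J0=np.array([508.5,-180.])
yj=float((C-J0)@YJ)
def pt(x): return J0+XJ*x+YJ*yj
def go(x,v):
    robot.move_straight([*pt(x),10.5],down(8.95),v); s=monitor.get_state(); f=-s['force'][:2]@XJ
    print('t %.1f x %.1f F %.1f %s Mz %.2f z%.1f'%(s['t'],(s['ee_pos'][:2]-J0)@XJ,f,s['force'].round(1),s['moment'][2],s['ee_pos'][2])); return f
E
python3 - <<'E'
from h import *
xf=float((C-J0)@XJ)-25; print('front x',xf,'yj',yj)
robot.reach([*pt(xf-25),50],down(8.95)); robot.move_straight([*pt(xf-25),10.5],down(8.95),120); st()
for x in (xf-14,xf-8,xf,xf+10,xf+20,xf+28): 
    f=go(x,40)
    if f>9: break
t=cap('top','top4.png'); s=cap('scene','scene4.png')
up=cv2.resize(np.hstack([t[155:245,280:370],s[185:275,240:340]]),None,fx=4,fy=4,interpolation=cv2.INTER_CUBIC);cv2.imwrite('pics/g.png',up)
E
```

```text
front x -58.98192171100764 yj 7.275231736992778
t 27.5 pos [503.  -95.6  11.4] F [-0.1  0.3 -0.3] grip 0.587 ff 0.0
t 27.9 x -72.6 F 0.5 [-0.1  0.5  0.2] Mz -0.03 z10.7
t 28.2 x -66.7 F -0.1 [-0.3 -0.1  0.8] Mz -0.02 z10.5
t 28.6 x -58.8 F 0.7 [ 0.4  0.8 -0.5] Mz 0.04 z10.5
t 29.0 x -48.8 F -0.4 [-0.1 -0.4  1. ] Mz -0.06 z10.5
t 29.4 x -38.8 F 0.5 [-0.7  0.4 -0.3] Mz -0.00 z10.5
t 29.7 x -30.8 F -0.5 [-0.4 -0.6  0.1] Mz -0.04 z10.5
```

View pics/g.png

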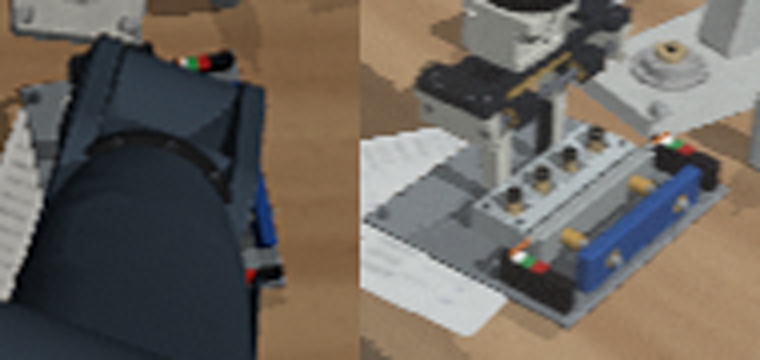

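The block moved up, nearly flat and just short of the stop, with fittings standing and pointers at rest (scene crop (520,245) and (658,140)). I'll carry on in small steps by force.

```bash
python3 - <<'E'
from h import *
for x in (-25,-22,-19,-17,-15,-13,-12,-11,-10): 
    go(x,15); robot.pause(.1); s=monitor.get_state(); f=-s['force'][:2]@XJ; print(x,round(f,1))
    if f>9.3: break
t=cap('top','top5.png'); s=cap('scene','scene5.png')
up=cv2.resize(s[200:270,255:340],None,fx=7,fy=7,interpolation=cv2.INTER_CUBIC);cv2.imwrite('pics/i.png',up)
E
```

```text
t 30.4 x -25.4 F 5.0 [-0.7  5.   2.3] Mz -0.05 z10.5
-25 6.4
t 30.8 x -22.4 F 5.5 [-0.7  5.5  3.1] Mz -0.03 z10.5
-22 6.0
t 31.3 x -19.9 F 8.2 [-1.   8.1  4. ] Mz 0.04 z10.5
-19 8.8
t 31.7 x -18.1 F 9.8 [-1.1  9.7  5.2] Mz -0.02 z10.5
-17 10.4
```

View pics/i.png

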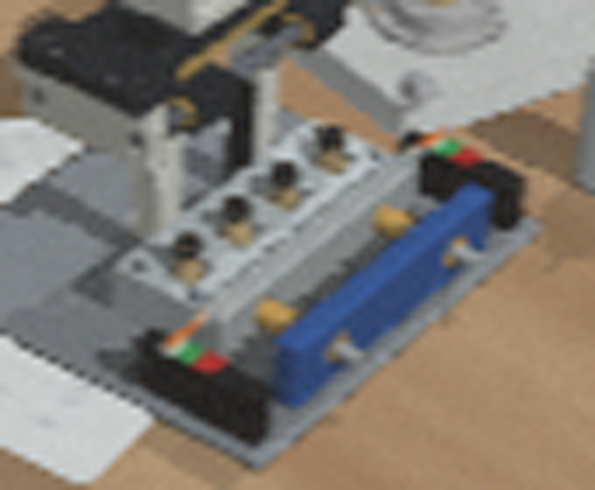

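The stop has been reached and the block lies flat on it. The pointers (crop (190,325) and (430,140)) are still over white. I'll measure their shift along the jig with the orange mask and push on.

```bash
cat >> h.py <<'E'
def pointers(im,z=36):
    org=lambda u:(u[...,2].astype(int)-u[...,0]>70)&(u[...,2].astype(int)-u[...,1]>45)&(u[...,1]>60)
    r=[]
    for c,a,_ in blobs(im,org,(255,200,340,270),1.0,60)[0]:
        w=cast('scene',c,z)[:2]-J0; r.append([round(float(w@YJ),1),round(float(w@XJ),1),round(a,1)])
    return r
def green(im,z=32):
    r=[]
    for c,a,_ in blobs(im,lambda u:(u[...,1].astype(int)-u[...,2]>40)&(u[...,1].astype(int)-u[...,0]>20),(255,200,340,270),1.0,60)[0]:
        w=cast('scene',c,z)[:2]-J0; r.append([round(float(w@YJ),1),round(float(w@XJ),1),round(a,1)])
    return r
E
python3 - <<'E'
from h import *
for i in (3,4,5):
    im=cv2.imread(f'pics/scene{i}.png'); print(i,pointers(im),green(im))
for x in (-15.5,-14): 
    go(x,15); robot.pause(.1); s=monitor.get_state(); f=-s['force'][:2]@XJ; print(x,round(f,1))
im=cap('scene','scene6.png'); print(pointers(im),green(im))
E
```

```text
3 [[90.1, 47.3, np.float64(4.4)], [93.9, 72.0, np.float64(3.4)], [-96.7, 46.8, np.float64(6.2)], [-102.9, 69.0, np.float64(1.6)]] [[94.5, 58.6, np.float64(4.5)], [-100.8, 58.1, np.float64(6.5)]]
4 [[90.1, 47.2, np.float64(4.6)], [93.6, 71.7, np.float64(3.7)], [-96.5, 46.9, np.float64(6.4)], [-102.5, 69.7, np.float64(1.9)]] [[94.4, 58.6, np.float64(4.7)], [-100.8, 58.1, np.float64(6.4)]]
5 [[91.2, 51.9, np.float64(4.2)], [93.8, 72.0, np.float64(3.7)], [-96.9, 51.6, np.float64(5.9)], [-102.9, 69.6, np.float64(1.8)]] [[94.3, 58.6, np.float64(4.6)], [-100.8, 58.2, np.float64(6.4)]]
t 32.1 x -16.7 F 11.7 [-0.6 11.7  5.6] Mz -0.06 z10.5
-15.5 11.4
t 32.5 x -15.4 F 12.8 [-0.8 12.8  6.1] Mz -0.01 z10.5
-14 12.3
[[92.1, 54.2, np.float64(3.4)], [93.7, 71.8, np.float64(3.7)], [-95.4, 54.1, np.float64(5.9)], [-102.8, 69.5, np.float64(1.6)]] [[94.7, 59.1, np.float64(4.0)], [-100.9, 58.7, np.float64(5.7)]]
```

Travel is 7.1 mm and equal on both sides, so the block is flat. Going to about 11.5 mm, mid green.

```bash
python3 - <<'E'
from h import *
for x in (-12,-10.5,-9.6): go(x,15)
robot.pause(.5); go(-9.6,15)
im=cap('scene','scene7.png'); print(pointers(im),green(im)); robot.pause(.7)
im=cap('scene','scene8.png'); print(pointers(im)); st()
up=cv2.resize(im[190:270,250:345],None,fx=7,fy=7,interpolation=cv2.INTER_CUBIC);cv2.imwrite('pics/j.png',up)
E
```

```text
t 32.9 x -13.5 F 14.0 [-0.6 14.1  6.9] Mz -0.01 z10.5
t 33.2 x -12.2 F 15.0 [-1.1 15.   7.1] Mz 0.02 z10.5
t 33.4 x -11.4 F 16.5 [-1.1 16.6  7.5] Mz -0.02 z10.5
t 34.2 x -11.4 F 16.9 [-1.2 16.9  6. ] Mz 0.01 z10.5
[[97.7, 58.4, np.float64(2.8)], [93.8, 71.9, np.float64(3.8)], [84.5, 58.0, np.float64(1.2)], [-95.3, 58.0, np.float64(5.2)], [-102.5, 69.8, np.float64(1.9)]] [[95.4, 61.0, np.float64(1.4)], [-103.1, 60.2, np.float64(2.7)]]
[[97.7, 58.4, np.float64(2.8)], [93.8, 71.8, np.float64(3.6)], [84.5, 58.1, np.float64(1.2)], [-95.3, 58.0, np.float64(5.2)], [-103.6, 68.5, np.float64(1.4)]]
t 35.0 pos [ 513.8 -167.6   10.5] F [-0.8 16.4  8.1] grip 0.588 ff 8.2
```

View pics/j.png

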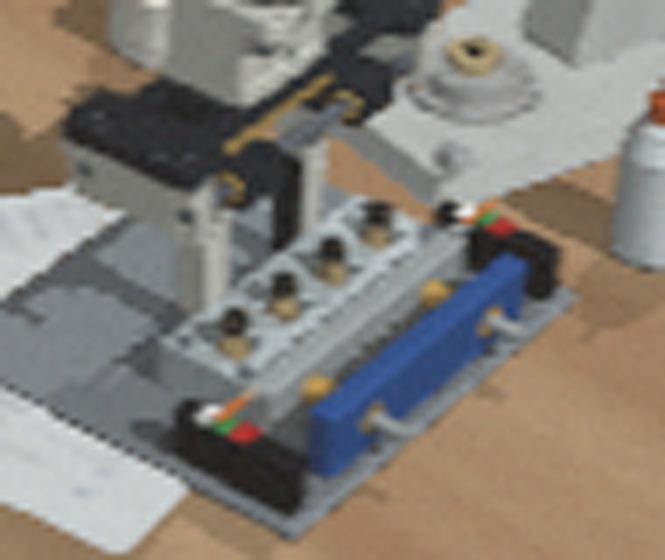

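The pointers (crop (232,408) and (480,215)) stand in the middle of green, at about 11 mm travel and steady. The block is flat on the stop and all four fittings are upright. Handing in while still pushing.

```bash
python3 -c "
from plant import hand_in
print(hand_in())"
```

```text
the job is handed in; nothing more can be done
None
```

I filled both empty pockets with upright fittings, pushed the block flat against the stop with the pointers mid green (about 11 mm travel), and handed in at about 35 s with the fingers still pushing.

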